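# Open the child-safe dishwasher-tablet box

### The job

The baking is over and the dishwasher needs a tablet: open the wooden tablet box on the worktop. With closed fingertips in the opening of its sliding lid, press the steel lock pad fully down and, while holding it down, push the lid past it, then on until the lid stands fully open at its stop. Do not grip, lift or force the lid or shove the box about, leave everything else where it is, and finish clear of it all.

Things in the scene. Friction and masses are not known exactly. Their poses are not given: they have to be found in the camera images.
- caddy: wooden tablet box, 230 x 140 x 80 mm, about 2 kg, on four rubber feet (slides if shoved with about 16 to 35 N). Origin: centre of the underside. Its x axis runs along its length, the way the lid opens (roughly to the robot's right, world -y); z is up. Lips along both long sides (tops at z = 80 mm, inner edges at y = +-56 mm) hold the lid down.
- lid_panel: the sliding lid, a flat wooden panel 222 x 122 x 8 mm; same frame as the box when shut: underside at z = 66 mm, top at z = 74 mm, leading end at x = 115 mm. Near that end it has a rectangular opening, 48 mm along x and 44 mm across y, then a 17 mm wide bar. Below it is a fixed deck, top at z = 60.5 mm. When open the lid stands out 115 mm past the end of the box.
- opening (a point): centre of the lid's opening, at the height of the lid's top face; moves with the lid (x = 74, y = 0, z = 74 mm in the box's frame when shut). The face to push against is 24 mm ahead of it (+x of the box), the side faces 22 mm to either side.
- lock_top (a point): centre of the top of the spring lock pad, a ribbed steel block 42 mm along x, 28 mm across y, that stands up into the lid's opening from the deck, at x = 74, y = 0 in the box's frame, top at z = 73 mm when up. When the lid is shut there are 3 mm between pad and opening at either end, so while the pad is up the lid cannot pass.
- lock_press (a joint): how far the lock pad is pressed down, m: 0 = up, 0.0105 = fully down (top at z = 62.5 mm, 2 mm above the deck). Spring: 2.5 N to start, 6 N fully down. Beyond 0.007 the lid can pass over it. Let go, it springs up, unless the lid has moved over it by then (some 6 mm of lid travel); the lid then keeps it down at 0.007.
- lid_slide (a joint): how far the lid has slid open along the box's +x, m: 0 = shut, 0.115 = fully open, at a hard stop. It stays where it is left; pushing it takes about 2 to 5 N.
- ramekin_a: small white ramekin, 62 mm wide, 36 mm high, beside the box's closed end; origin at the centre of its underside. Leave it alone.
- ramekin_b: small white ramekin, 57 mm wide, 33 mm high, behind the box; origin at the centre of its underside. Leave it alone.
- cutter_star: tin star-shaped biscuit cutter, 71 x 68 x 21 mm, behind the place where the lid comes out; origin at the centre of its underside. Leave it alone.
- teaspoon: teaspoon, 130 x 26 x 11 mm, lying close behind the box, along it; origin at the centre of its underside. Leave it alone.
- measure_cup: steel measuring cup with a handle, 68 x 139 x 33 mm, to the right; origin at the centre of its underside. Leave it alone.
- timer: round wind-up kitchen timer, 62 mm wide, 56 mm high, at the back on the right; origin at the centre of its underside. Leave it alone.
- wooden_spoon: wooden spoon, 304 x 45 x 14 mm, lying at the left; origin at the centre of its underside. Leave it alone.

How it is judged (in metres and radians):
On the way:
1. the lock pad is pressed fully down while the lid is still shut (value of joint lock_press above 0.008 m and value of joint lid_slide below 0.006 m), for 0.1 s.
At the end, for the whole second after the job is handed in: The lid has slid at least 108 of its 115 mm and is at rest, with the lock pad held down under it; the box stands flat, at rest and within 30 mm of where it was (value of joint lid_slide above 0.108 m and value of joint lock_press above 0.005 m and velocity of joint lid_slide below 0.01 m/s and height (world z) of caddy below 0.004 m and angle between caddy's own z axis and vertical below 0.05 rad and distance of caddy from where it was at the start of the episode below 0.03 m and linear speed of caddy below 0.01 m/s); the robot touches nothing.
It fails at once if the box is lifted or tipped (height (world z) of caddy above 0.008 m or angle between caddy's own z axis and vertical above 0.08 rad).
It fails at once if the box is shoved more than 30 mm (distance of caddy from where it was at the start of the episode above 0.03 m).
It fails at once if the lid is gripped or forced (more than 35 N between it and the fingers) (contact force between the fingers and lid_panel above 35 N).
It fails at once if a thing that stands by is moved more than 15 mm (distance of any of ramekin_a, ramekin_b, cutter_star, teaspoon, measure_cup, timer, wooden_spoon from where it was at the start of the episode above 0.015 m).
It also fails if it takes over 32 s, if anything falls off the work surface, if the arm or the gripper's body presses on something with over 40 N, if the wrist force passes 120 N, or if a joint passes its speed limit or range.

### The arm

A 6-joint arm with a two-finger parallel gripper is mounted at the origin on a cart in front of the work surface, level with it; the furniture and walls round the work are solid. World frame = base frame: x ahead of the robot, y to its left, z up, the work surface at z = 0. Lengths are in mm, angles in rad, forces in N, time in s.
With the tool pointing down it reaches from about 375 to 975 mm from the base axis. Payload 3.8 kg.
Tool frame: the origin (TCP) lies between the finger pads; the fingertips stand 17 mm ahead of it and the grasp point (between the pads) lies 2 mm behind it; z points along the fingers, y is the line along which they close (so a half turn about z gives the same grasp; the last joint's range is limited). The gripper opens to 85 mm and grips with 20 to 120 N. Pads are 22 mm wide; open, the fingers measure 114 mm over their backs; the gripper's body (76 mm by 85 mm) begins 54 mm behind the grasp point. The pads swing forward as they close: fully open they stand 13 mm farther back than shut.
Start: joints at [1.303, 0.264, 1.604, -0, 1.274, -0.037], TCP at [154.409, 657.097, 248.28] pointing down, gripper open.
Joint ranges: [-2.63, 2.63], [-0.94, 2.18], [0.31, 2.57], [-1.31, 4.45], [0, 2.66], [-2.55, 2.55]. Speed limits (rad/s): [2.57, 2.57, 3.14, 3.14, 3.14, 3.14].

### API

Orientations are given as [roll, pitch, yaw] about the fixed x, y, z axes, in that order (R = Rz(yaw) Ry(pitch) Rx(roll)).
In Python, from station import ctrl, optics gives the robot as it stands.
- The arm moves only by the tool send_rows, never from a script. Its argument "rows" is a list of rows, each a list of 7 numbers: the opening, from 0 (shut) to 1 (fully open), then the shift along the tool's x, y, z in m, then the turn, a rotation vector about the tool's x, y, z in degrees. In form: [[jaw, x, y, z, rx, ry, rz], ...]. A call has exactly 5 rows; each row shifts and turns the commanded pose from where the row before left it, along the tool's axes as they then stand; what a row does not reach is not made up. A row lasts 1/10 s, in which the tool goes at most 50 mm and 8.59 degrees, less where a joint would pass 70% of its speed; a pose out of reach is approached as far as the arm can. A call with a gripper value outside its range is refused whole. The fingers move at their own pace and stop on an object; "grip_force" is the grip in N (left out, the last holds). Time passes only in rows, so rows that do not move let the fingers close, or fill a call up. It gives the time, the measured TCP pose, the force, the opening and the grip force at its end, in the units of the state.
- ctrl.state(): the state, without advancing time (a new reading comes with each control period).
- optics.read_camera(name): name is "side" or "top" or "wrist"; returns the picture (420x560x3 uint8, red, green, blue); there is no depth.
- optics.camera_model(name): a dict with "mtx" (3x3 intrinsics, pixels), "k1" (the pictures are not rectified: a ray, as slopes to the right and down, at radius r is drawn at 1 + k1 r^2 times it, then the intrinsics apply), "rvec" (rotation vector, rad) and "tvec" (3), from world to camera coordinates, as OpenCV has them; the wrist camera has in their place "mount" (4x4, takes a point from camera to tool coordinates, whose origin is the TCP and whose axes are the flange's). Camera axes: x right, y down, z forward; pixel columns grow to the right and rows downward; lengths in mm; the calibration is good to about 2 mm. A picture is of the moment at which its call begins: read the wrist's pose just before it. camera_model takes no time and is no camera call.
- ctrl.job_done(): hands the job in; it is judged then, once.
The state is a dict: "t": time; "qpos": joint angles; "joint_vel": joint speeds; "effort": joint torques, N m; "ee_pos": TCP position; "eef_rot": TCP orientation; "contact_force": force on the tool from outside, world axes, zero at the start; "moment": the same for the moment, N m; "width": opening from 0.0 (shut) to 1.0 (fully open); "grip_force": force on a finger pad.
Only numpy, scipy, OpenCV 4.12 (cv2) and the standard library are available. Lean on these libraries where they do the work, as an engineer would, in place of code of your own. Each camera call takes 0.05 s, during which the arm holds its last target. There are 200 camera calls.

## Working session

There is one attempt and no reset: what is moved stays moved. The work goes in short steps, Python scripts to look and compute and a tool call to move; the robot and the scene stay as the last step left them, time stands still between calls to the robot, and variables do not carry over. Pictures are saved under pics/ and viewed, at most 10 in all, crops included, and the job is handed in when it is done.

Besides the shell and the picture viewer there is one more tool, called after ">>>" by a JSON object that holds its "fn" and its "kwargs", one argument or row to a line. send_rows: Moves the arm, as the interface text tells. Its arguments: {"type":"object","properties":{"rows":{"type":"array"},"grip_force":{"type":"number"}},"required":["rows"]}

```bash
mkdir -p pics; python3 - <<'E'
from station import ctrl, optics
import cv2
s=ctrl.state();print(s)
for n in("top","side"):
    cv2.imwrite(f"pics/{n}0.png",optics.read_camera(n)[:,:,::-1]); print(optics.camera_model(n))
print(optics.camera_model("wrist"))
E
```

```text
{'t': 0.0, 'qpos': array([ 1.30312277e+00,  2.64751582e-01,  1.60541758e+00,  1.08999010e-06,
        1.27369670e+00, -3.69090381e-02]), 'joint_vel': array([-0.00014785, -0.00183431, -0.00039349, -0.00060735,  0.00178144,
       -0.00100891]), 'effort': array([-8.15165322e-05, -5.15097892e+01, -3.67324662e+01,  2.14053603e-04,
        1.27285451e-02, -6.36932374e-07]), 'ee_pos': array([154.20578518, 656.41660909, 246.93951509]), 'eef_rot': array([-3.13932104e+00, -8.49234695e-05,  2.91082772e+00]), 'contact_force': array([0.44986089, 1.13009169, 0.05037238]), 'moment': array([0.01860235, 0.0462354 , 0.02279482]), 'grip_force': 0.0, 'width': 0.9998976486125463}
{'mtx': array([[391.31870697,   0.        , 280.96135741],
       [  0.        , 391.31870697, 208.23685158],
       [  0.        ,   0.        ,   1.        ]]), 'k1': 0.012749375157542868, 'rvec': array([ 2.12750213, -2.11566525,  0.22445663]), 'tvec': array([  55.2427566 ,  552.9267635 , 1189.30273905])}
{'mtx': array([[515.02136346,   0.        , 271.08299702],
       [  0.        , 515.02136346, 218.28036475],
       [  0.        ,   0.        ,   1.        ]]), 'k1': -0.1336170266092121, 'rvec': array([ 0.30639815, -2.59560952,  1.51930662]), 'tvec': array([ 543.16443985,   76.97557218, 1967.56622459])}
{'mtx': array([[332.64663134,   0.        , 281.71201823],
       [  0.        , 332.64663134, 209.49140346],
       [  0.        ,   0.        ,   1.        ]]), 'k1': -0.025139486479798804, 'mount': array([[-8.03330569e-04, -9.61025969e-01, -2.76456942e-01,
         7.05412533e+01],
       [ 9.99999577e-01, -8.95680798e-04,  2.07780198e-04,
         1.17534729e+00],
       [-4.47299340e-04, -2.76456658e-01,  9.61026283e-01,
        -1.25172074e+02],
       [ 0.00000000e+00,  0.00000000e+00,  0.00000000e+00,
         1.00000000e+00]])}
```

View pics/top0.png

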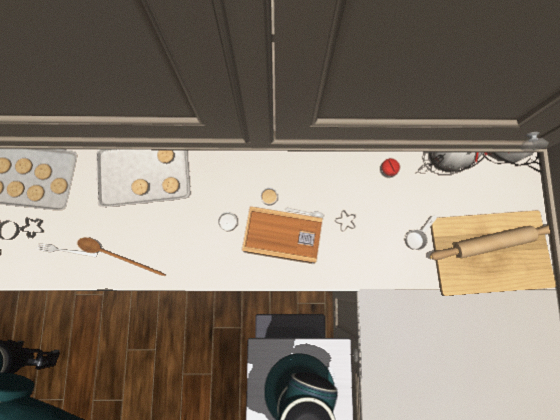

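The top view shows the box at about (283,235), with the pad at (306,239), ramekins at (228,222) and (269,197), the star at (345,220) and the teaspoon at (303,212). I'll enlarge the box.

```bash
python3 - <<'E'
import cv2
i=cv2.imread("pics/top0.png")[195:275,230:340]
cv2.imwrite("pics/top0c.png",cv2.resize(i,None,fx=7,fy=7,interpolation=cv2.INTER_CUBIC))
E
```

```text
(no output)
```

View pics/top0c.png

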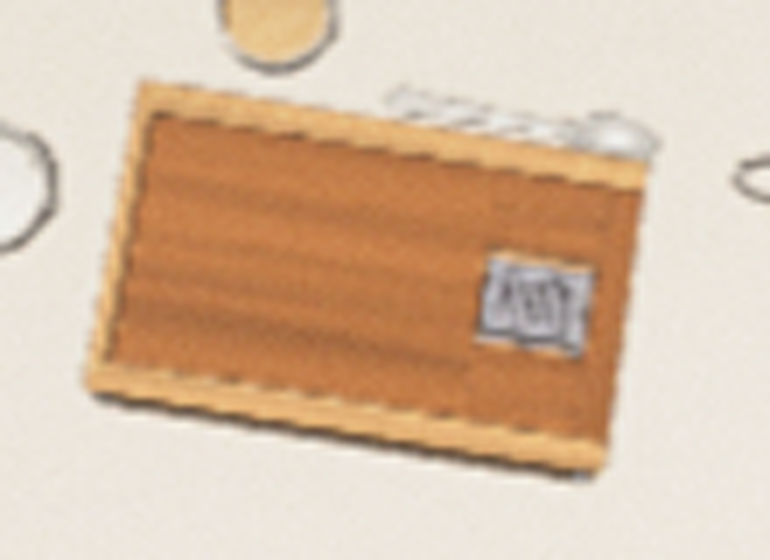

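View pics/side0.png

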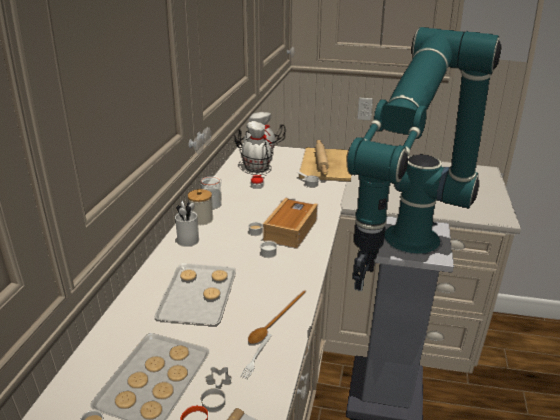

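The crop gives the box top corners at about (142,82), (650,160), (600,468) and (90,390), and the opening's centre at (535,305). The side view shows the arm parked left of its base, clear of the counter.

```bash
cat > h.py <<'E'
import numpy as np, cv2
from station import ctrl, optics
from scipy.spatial.transform import Rotation as Ro
def ray(m,uv):
    d=np.array([m['k1'],0,0,0,0.])
    p=cv2.undistortPoints(np.array(uv,float).reshape(-1,1,2),m['mtx'],d)[:,0]
    return np.c_[p,np.ones(len(p))]
def pose(m,s=None):
    if 'mount' in m:
        R=Ro.from_euler('xyz',s['eef_rot']).as_matrix(); M=m['mount']
        return R@M[:3,:3], R@M[:3,3]+s['ee_pos']
    R=cv2.Rodrigues(m['rvec'])[0]; return R.T, -R.T@m['tvec']
def onplane(name,uv,z,s=None):
    m=optics.camera_model(name);R,c=pose(m,s); d=ray(m,uv)@R.T
    z=np.broadcast_to(z,len(d)); return c+d*((z-c[2])/d[:,2])[:,None]
E
python3 - <<'E'
from h import *
c=np.array([[142,82],[650,160],[600,468],[90,390],[535,305]])/7+[229.6,194.6]
P=onplane('top',c,[80,80,80,80,74]);print(P.round(1))
x=(P[1]+P[2]-P[0]-P[3])/2; print(np.linalg.norm(x),np.linalg.norm(P[0]-P[3]),np.degrees(np.arctan2(x[1],x[0])),P[:4].mean(0))
u=np.array([[228,222],[269,197],[345,220],[303,212],[390,168],[415,240]]);print(onplane('top',u,[36,33,21,5,56,33]).round())
E
```

```text
[[553.  155.4  80. ]
 [519.2 -70.3  80. ]
 [383.6 -46.3  80. ]
 [416.1 175.2  80. ]
 [455.1 -19.2  74. ]]
226.08589663035565 138.34246866458307 -98.43056245789626 [467.97233643  53.50462868  80.        ]
[[ 510.  227.   36.]
 [ 594.   97.   33.]
 [ 522. -151.   21.]
 [ 551.  -15.    5.]
 [ 688. -296.   56.]
 [ 456. -370.   33.]]
```

```bash
cat >> h.py <<'E'
def plan(s,goal,yaw,n):
    """n rows from state s to goal (mm) & yaw (rad), tool kept vertical; prints rows"""
    R=Ro.from_euler('xyz',s['eef_rot']); p=s['ee_pos'].copy(); G=Ro.from_euler('xyz',[np.pi,0,yaw])
    dr=(R.inv()*G).as_rotvec(); dp=(np.array(goal)-p)/n
    for i in range(n):
        a=(R.inv().apply(dp)/1000).round(4); r=np.degrees(dr/n).round(2)
        print([0]+a.tolist()+r.tolist()); R=R*Ro.from_rotvec(dr/n)
E
python3 - <<'E'
from h import *
plan(ctrl.state(),[455,-19,200],np.radians(81.6),20)
E
```

```text
[0, -0.0224, -0.0294, 0.0024, -0.0, 0.0, 4.26]
[0, -0.0245, -0.0277, 0.0024, -0.0, 0.0, 4.26]
[0, -0.0265, -0.0258, 0.0024, -0.0, 0.0, 4.26]
[0, -0.0283, -0.0238, 0.0024, -0.0, 0.0, 4.26]
[0, -0.03, -0.0216, 0.0024, -0.0, 0.0, 4.26]
[0, -0.0315, -0.0193, 0.0024, -0.0, 0.0, 4.26]
[0, -0.0329, -0.0169, 0.0024, -0.0, 0.0, 4.26]
[0, -0.034, -0.0144, 0.0024, -0.0, 0.0, 4.26]
[0, -0.035, -0.0119, 0.0024, -0.0, 0.0, 4.26]
[0, -0.0358, -0.0092, 0.0024, -0.0, 0.0, 4.26]
[0, -0.0364, -0.0065, 0.0024, -0.0, 0.0, 4.26]
[0, -0.0368, -0.0038, 0.0024, -0.0, 0.0, 4.26]
[0, -0.037, -0.0011, 0.0024, -0.0, 0.0, 4.26]
[0, -0.0369, 0.0017, 0.0024, -0.0, 0.0, 4.26]
[0, -0.0367, 0.0044, 0.0024, -0.0, 0.0, 4.26]
[0, -0.0363, 0.0071, 0.0024, -0.0, 0.0, 4.26]
[0, -0.0356, 0.0098, 0.0024, -0.0, 0.0, 4.26]
[0, -0.0348, 0.0124, 0.0024, -0.0, 0.0, 4.26]
[0, -0.0338, 0.015, 0.0024, -0.0, 0.0, 4.26]
[0, -0.0326, 0.0174, 0.0024, -0.0, 0.0, 4.26]
```

>>> {"fn": "send_rows", "kwargs": {
  "rows": [
    [0,-0.022,-0.029,0.002,0,0,4.26],
    [0,-0.0245,-0.028,0.002,0,0,4.26],
    [0,-0.0265,-0.026,0.002,0,0,4.26],
    [0,-0.028,-0.024,0.002,0,0,4.26],
    [0,-0.03,-0.022,0.002,0,0,4.26]
  ]
}}

```text
t: 0.6
ee_pos: [228.8, 486.2, 237.6]
eef_rot: [-3.141, 0.0, 2.536]
contact_force: [0.7, -0.6, 0.2]
width: 0.144
grip_force: 0.0
```

>>> {"fn": "send_rows", "kwargs": {
  "rows": [
    [0,-0.0315,-0.019,0.002,0,0,4.26],
    [0,-0.033,-0.017,0.002,0,0,4.26],
    [0,-0.034,-0.0145,0.002,0,0,4.26],
    [0,-0.035,-0.012,0.002,0,0,4.26],
    [0,-0.036,-0.009,0.002,0,0,4.26]
  ]
}}

```text
t: 1.1
ee_pos: [304.1, 317.3, 227.8]
eef_rot: [-3.141, 0.0, 2.165]
contact_force: [1.4, 0.7, -0.2]
width: -0.001
grip_force: 0.0
```

>>> {"fn": "send_rows", "kwargs": {
  "rows": [
    [0,-0.0365,-0.0065,0.002,0,0,4.26],
    [0,-0.037,-0.004,0.002,0,0,4.26],
    [0,-0.037,-0.001,0.002,0,0,4.26],
    [0,-0.037,0.0015,0.002,0,0,4.26],
    [0,-0.0365,0.0045,0.002,0,0,4.26]
  ]
}}

```text
t: 1.6
ee_pos: [379.2, 148.2, 218.0]
eef_rot: [-3.141, 0.0, 1.793]
contact_force: [0.7, -0.6, 0.3]
width: 0.002
grip_force: 0.0
```

>>> {"fn": "send_rows", "kwargs": {
  "rows": [
    [0,-0.036,0.007,0.002,0,0,4.26],
    [0,-0.0355,0.01,0.002,0,0,4.26],
    [0,-0.035,0.0125,0.002,0,0,4.26],
    [0,-0.034,0.015,0.002,0,0,4.26],
    [0,-0.0325,0.0175,0.002,0,0,4.26]
  ]
}}

```text
t: 2.1
ee_pos: [454.6, -20.5, 207.9]
eef_rot: [-3.141, -0.0, 1.42]
contact_force: [1.2, 0.7, -0.4]
width: 0.001
grip_force: 0.0
```

```bash
python3 - <<'E'
from h import *
import time
optics.read_camera('top');optics.read_camera('top');optics.read_camera('top')
s=ctrl.state(); im=optics.read_camera('wrist')
print(s['t'],s['ee_pos'],s['eef_rot'],s['contact_force'],s['width'],s['joint_vel'].round(3))
np.save('w1.npy',np.r_[s['ee_pos'],s['eef_rot']])
cv2.imwrite('pics/w1.png',im[:,:,::-1])
E
```

```text
2.25 [454.66390564 -20.57361876 207.76166647] [-3.14041778e+00  1.03360896e-04  1.42028498e+00] [-0.75427896  0.68816739  0.15573018] 0.001947587887633769 [ 0.045 -0.021  0.021  0.016  0.014 -0.001]
```

View pics/w1.png

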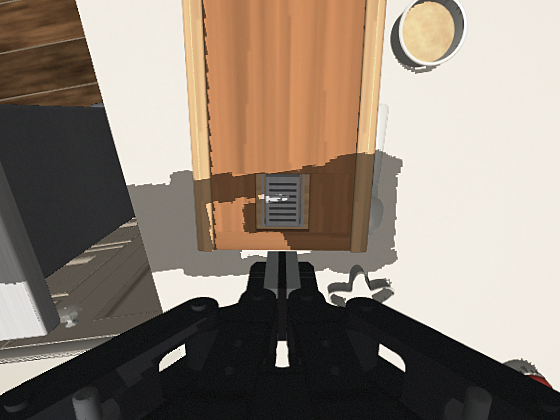

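The wrist view shows the opening at about u 256..309, v 173..231, with the pad inside it. The box's end edge is at v≈250 and the fingers are below centre. I'll enlarge it.

```bash
python3 - <<'E'
import cv2
i=cv2.imread("pics/w1.png")[160:260,180:390]
g=cv2.convertScaleAbs(i,alpha=1.8)
cv2.imwrite("pics/w1c.png",cv2.resize(g,(798,380),interpolation=cv2.INTER_CUBIC))
E
```

```text
(no output)
```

View pics/w1c.png

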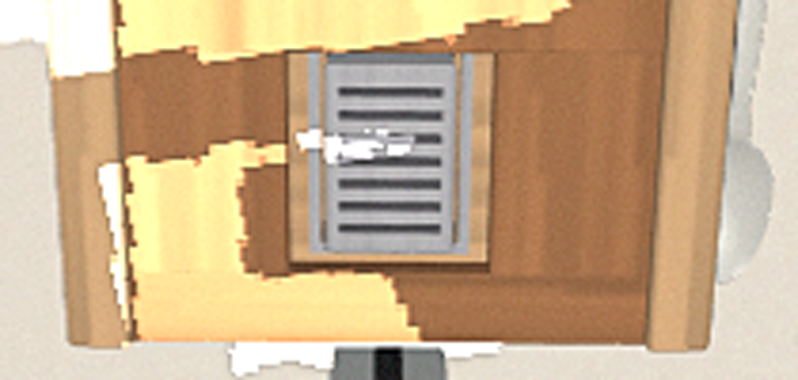

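```bash
python3 - <<'E'
from h import *
w=np.load('w1.npy'); s=dict(ee_pos=w[:3],eef_rot=w[3:])
c=np.array([[288,53],[496,53],[490,263],[290,263],[70,347],[710,350],[310,53],[472,53],[468,252],[310,252]])/3.8+[179.6,159.6]
P=onplane('wrist',c,[74]*4+[80]*2+[73]*4,s);print(P.round(1))
print(P[:4].mean(0),P[6:].mean(0))
for a,b in((0,3),(1,2),(0,1),(4,5)):
    v=P[b]-P[a];print(np.linalg.norm(v),np.degrees(np.arctan2(v[1],v[0])))
E
```

```text
[[437.7   8.7  74. ]
 [480.2   2.2  74. ]
 [473.1 -43.2  74. ]
 [430.2 -36.6  74. ]
 [380.6 -46.4  80. ]
 [517.4 -68.   80. ]
 [442.1   7.8  73. ]
 [475.4   2.8  73. ]
 [468.7 -40.3  73. ]
 [434.8 -35.1  73. ]]
[455.31293798 -17.22579102  74.        ] [455.25528706 -16.20502259  73.        ]
45.94704743805131 -99.37439437020247
45.938589285158734 -98.94762101809035
43.01159861423053 -8.660332322526937
138.5042670271012 -8.939863327540436
```

>>> {"fn": "send_rows", "kwargs": {
  "rows": [
    [0,-0.0025,0,0.03,0,0,0.3],
    [0,0,0,0.03,0,0,0],
    [0,0,0,0.03,0,0,0],
    [0,0,0,0.014,0,0,0],
    [0,0,0,0,0,0,0]
  ]
}}

```text
t: 2.8
ee_pos: [451.1, -19.9, 101.6]
eef_rot: [-3.135, -0.0, 1.421]
contact_force: [-0.4, 0.8, -0.4]
width: 0.004
grip_force: 0.0
```

```bash
python3 - <<'E'
from h import *
s=ctrl.state(); im=optics.read_camera('wrist')
print(s['t'],s['ee_pos'],s['eef_rot'],s['contact_force'])
i=cv2.convertScaleAbs(im[130:330,160:420,::-1],alpha=1.8)
cv2.imwrite('pics/w2.png',cv2.resize(i,(780,600),interpolation=cv2.INTER_CUBIC))
E
```

```text
2.8 [451.0782636  -19.8676486  101.59712677] [-3.13531367e+00 -2.36060910e-05  1.42080114e+00] [-0.37755878  0.76214276 -0.35381117]
```

View pics/w2.png

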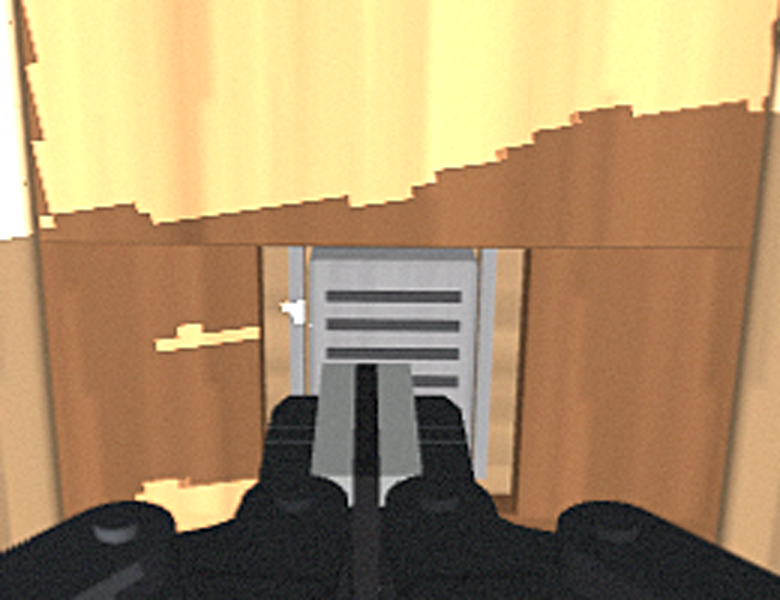

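The view shows the closed fingertips centred at u≈367 and the pad at u≈394. The tips therefore need to go about 4.5 mm along tool +y, which agrees with the pose reading.

>>> {"fn": "send_rows", "kwargs": {
  "rows": [
    [0,-0.0025,0.004,0,0,0,0.3],
    [0,0,0,0,0,0,0],
    [0,0,0,0,0,0,0],
    [0,0,0,0,0,0,0],
    [0,0,0,0,0,0,0]
  ]
}}

```text
t: 3.35
ee_pos: [458.0, -24.6, 104.7]
eef_rot: [3.141, -0.0, 1.413]
contact_force: [0.2, -0.3, 0.2]
width: 0.003
grip_force: 0.0
```

>>> {"fn": "send_rows", "kwargs": {
  "rows": [
    [0,0.001,-0.003,0,0,0,0],
    [0,0,0,0.004,0,0,0],
    [0,0,0,0.004,0,0,0],
    [0,0,0,0.004,0,0,0],
    [0,0,0,0,0,0,0]
  ]
}}

```text
t: 3.85
ee_pos: [454.2, -23.0, 91.3]
eef_rot: [-3.14, 0.0, 1.413]
contact_force: [-0.1, 0.7, -0.2]
width: -0.001
grip_force: 0.0
```

>>> {"fn": "send_rows", "kwargs": {
  "rows": [
    [0,0,0,0.002,0,0,0],
    [0,0,0,0.002,0,0,0],
    [0,0,0,0.002,0,0,0],
    [0,0,0,0.001,0,0,0],
    [0,0,0,0,0,0,0]
  ]
}}

```text
t: 4.35
ee_pos: [455.1, -23.1, 85.4]
eef_rot: [3.142, -0.0, 1.413]
contact_force: [-2.7, -0.0, 3.7]
width: 0.004
grip_force: 1.9
```

>>> {"fn": "send_rows", "kwargs": {
  "rows": [
    [0,0,0,0.002,0,0,0],
    [0,0,0,0.002,0,0,0],
    [0,0,0,0.001,0,0,0],
    [0,0,0,0.0005,0,0,0],
    [0,0,0,0,0,0,0]
  ]
}}

```text
t: 4.85
ee_pos: [455.2, -23.1, 79.9]
eef_rot: [3.141, 0.0, 1.413]
contact_force: [-2.4, -0.2, 6.0]
width: -0.003
grip_force: 2.8
```

>>> {"fn": "send_rows", "kwargs": {
  "rows": [
    [0,0,0,0.0005,0,0,0],
    [0,0,0,0.0005,0,0,0],
    [0,0,0,0,0,0,0],
    [0,0,0,0,0,0,0],
    [0,0,0,0,0,0,0]
  ]
}}

```text
t: 5.35
ee_pos: [455.3, -23.1, 79.5]
eef_rot: [3.141, 0.0, 1.413]
contact_force: [-3.5, -0.2, 9.1]
width: -0.001
grip_force: 4.6
```

>>> {"fn": "send_rows", "kwargs": {
  "rows": [
    [0,-0.002,0,-0.0005,0,0,0],
    [0,-0.002,0,0,0,0,0],
    [0,-0.002,0,0,0,0,0],
    [0,-0.002,0,0,0,0,0],
    [0,-0.002,0,0,0,0,0]
  ]
}}

```text
t: 5.85
ee_pos: [454.7, -32.5, 80.0]
eef_rot: [3.139, -0.001, 1.413]
contact_force: [-0.1, 2.2, 5.5]
width: -0.007
grip_force: 2.8
```

>>> {"fn": "send_rows", "kwargs": {
  "rows": [
    [0,-0.002,0,0,0,0,0],
    [0,-0.002,0,0,0,0,0],
    [0,-0.002,0,0,0,0,0],
    [0,-0.002,0,0,0,0,0],
    [0,0,0,0,0,0,0]
  ]
}}

```text
t: 6.35
ee_pos: [453.5, -40.3, 80.0]
eef_rot: [3.139, -0.002, 1.412]
contact_force: [0.3, 3.2, 5.6]
width: -0.001
grip_force: 3.2
```

>>> {"fn": "send_rows", "kwargs": {
  "rows": [
    [0,-0.002,0,0,0,0,0],
    [0,-0.002,0,0,0,0,0],
    [0,-0.002,0,0,0,0,0],
    [0,-0.002,0,-0.001,0,0,0],
    [0,-0.002,0,-0.001,0,0,0]
  ]
}}

```text
t: 6.85
ee_pos: [451.1, -50.7, 81.4]
eef_rot: [3.14, -0.0, 1.413]
contact_force: [1.4, 2.4, -0.3]
width: -0.008
grip_force: 1.4
```

>>> {"fn": "send_rows", "kwargs": {
  "rows": [
    [0,-0.003,0,-0.001,0,0,0],
    [0,-0.003,0,0,0,0,0],
    [0,-0.003,0,0,0,0,0],
    [0,-0.003,0,0,0,0,0],
    [0,-0.003,0,0,0,0,0]
  ]
}}

```text
t: 7.35
ee_pos: [447.8, -65.7, 81.9]
eef_rot: [-3.141, -0.0, 1.413]
contact_force: [1.3, 3.1, -0.8]
width: -0.001
grip_force: 1.5
```

```bash
python3 - <<'E'
from h import *
s=ctrl.state(); im=optics.read_camera('wrist')
print(s['t'],s['ee_pos'],s['eef_rot'],s['contact_force'])
cv2.imwrite('pics/w3.png',cv2.convertScaleAbs(im[:,:,::-1],alpha=1.8))
E
```

```text
7.35 [447.79655283 -65.73441407  81.94281465] [-3.14081024e+00 -7.58371100e-05  1.41310163e+00] [ 1.34408188  3.12682875 -0.809298  ]
```

View pics/w3.png

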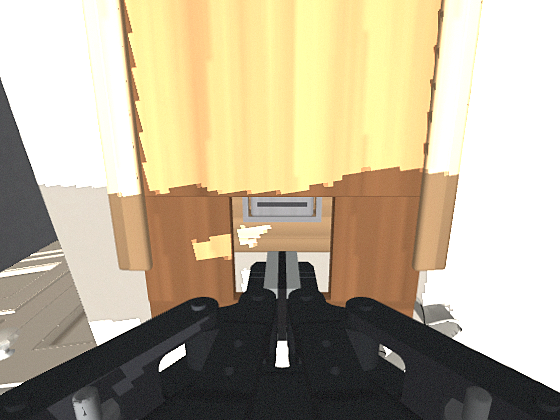

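The lid has slid about 35 mm and covers the pad, which shows at (282,205) with the lid's edge at v≈197. I'll keep pushing.

>>> {"fn": "send_rows", "kwargs": {
  "rows": [
    [0,-0.004,0,-0.001,0,0,0],
    [0,-0.005,0,0,0,0,0],
    [0,-0.005,0,0,0,0,0],
    [0,-0.005,0,0,0,0,0],
    [0,-0.005,0,0,0,0,0]
  ]
}}

```text
t: 7.9
ee_pos: [443.8, -89.6, 83.1]
eef_rot: [-3.14, -0.0, 1.413]
contact_force: [-1.4, 2.1, -1.3]
width: -0.003
grip_force: 1.5
```

>>> {"fn": "send_rows", "kwargs": {
  "rows": [
    [0,-0.005,0,0,0,0,0],
    [0,-0.005,0,0,0,0,0],
    [0,-0.005,0,0,0,0,0],
    [0,-0.005,0,0,0,0,0],
    [0,-0.005,0,0,0,0,0]
  ]
}}

```text
t: 8.4
ee_pos: [440.4, -114.3, 83.3]
eef_rot: [-3.141, 0.0, 1.413]
contact_force: [-0.7, 3.6, -1.3]
width: -0.0
grip_force: 1.5
```

>>> {"fn": "send_rows", "kwargs": {
  "rows": [
    [0,-0.005,0,0,0,0,0],
    [0,-0.005,0,0,0,0,0],
    [0,-0.004,0,0,0,0,0],
    [0,-0.003,0,0,0,0,0],
    [0,-0.002,0,0,0,0,0]
  ]
}}

```text
t: 8.9
ee_pos: [437.5, -133.0, 83.3]
eef_rot: [3.142, 0.0, 1.413]
contact_force: [-0.7, 2.7, -0.9]
width: -0.004
grip_force: 1.4
```

>>> {"fn": "send_rows", "kwargs": {
  "rows": [
    [0,-0.0015,0,0,0,0,0],
    [0,-0.0015,0,0,0,0,0],
    [0,-0.0015,0,0,0,0,0],
    [0,-0.0015,0,0,0,0,0],
    [0,-0.0015,0,0,0,0,0]
  ]
}}

```text
t: 9.4
ee_pos: [436.4, -140.2, 83.3]
eef_rot: [3.142, 0.0, 1.413]
contact_force: [-0.2, 2.9, -0.3]
width: -0.0
grip_force: 1.4
```

>>> {"fn": "send_rows", "kwargs": {
  "rows": [
    [0,-0.001,0,0,0,0,0],
    [0,-0.001,0,0,0,0,0],
    [0,-0.001,0,0,0,0,0],
    [0,0,0,0,0,0,0],
    [0,0,0,0,0,0,0]
  ]
}}

```text
t: 9.9
ee_pos: [436.1, -143.3, 83.4]
eef_rot: [3.141, 0.0, 1.413]
contact_force: [0.0, 1.3, -0.5]
width: 0.0
grip_force: 0.9
```

>>> {"fn": "send_rows", "kwargs": {
  "rows": [
    [0,-0.001,0,0,0,0,0],
    [0,-0.001,0,0,0,0,0],
    [0,0,0,0,0,0,0],
    [0,0,0,0,0,0,0],
    [0,0,0,0,0,0,0]
  ]
}}

```text
t: 10.4
ee_pos: [435.8, -145.2, 83.4]
eef_rot: [3.141, 0.0, 1.413]
contact_force: [0.4, 1.5, -0.9]
width: -0.002
grip_force: 1.0
```

>>> {"fn": "send_rows", "kwargs": {
  "rows": [
    [0,-0.001,0,0,0,0,0],
    [0,-0.001,0,0,0,0,0],
    [0,0,0,0,0,0,0],
    [0,0,0,0,0,0,0],
    [0,0,0,0,0,0,0]
  ]
}}

```text
t: 10.9
ee_pos: [435.6, -145.9, 83.4]
eef_rot: [3.141, -0.002, 1.412]
contact_force: [1.7, 7.8, 1.7]
width: 0.001
grip_force: 3.8
```

The force rose to 8 N and motion stopped, so the lid is at its stop. I'll back off, rise and check.

>>> {"fn": "send_rows", "kwargs": {
  "rows": [
    [0,0.003,0,0,0,0,0],
    [0,0.004,0,0,0,0,0],
    [0,0,0,-0.005,0,0,0],
    [0,0,0,-0.015,0,0,0],
    [0,0,0,-0.03,0,0,0]
  ]
}}

```text
t: 11.4
ee_pos: [434.4, -139.6, 131.9]
eef_rot: [-3.137, -0.0, 1.414]
contact_force: [0.6, 0.4, -0.4]
width: -0.002
grip_force: 0.0
```

>>> {"fn": "send_rows", "kwargs": {
  "rows": [
    [0,0,0,-0.03,0,0,0],
    [0,0,0,-0.03,0,0,0],
    [0,0,0,-0.02,0,0,0],
    [0,0,0,0,0,0,0],
    [0,0,0,0,0,0,0]
  ]
}}

```text
t: 11.9
ee_pos: [436.5, -140.3, 213.6]
eef_rot: [3.14, 0.001, 1.413]
contact_force: [-0.6, 0.1, -0.4]
width: 0.0
grip_force: 0.0
```

```bash
python3 - <<'E'
from h import *
im=optics.read_camera('top'); wi=optics.read_camera('wrist')
s=ctrl.state();print(s['t'],s['ee_pos'],s['contact_force'])
i=cv2.resize(im[180:290,200:370,::-1],(510,330),interpolation=cv2.INTER_CUBIC)
j=cv2.resize(cv2.convertScaleAbs(wi[:,:,::-1],alpha=1.5),(290,218))
c=np.zeros((330,800,3),np.uint8);c[:,:510]=i;c[:218,510:]=j
cv2.imwrite('pics/end.png',c)
E
```

```text
12.0 [ 435.39116949 -139.83200912  211.82537227] [ 0.68371179  0.13926055 -1.31198158]
```

View pics/end.png

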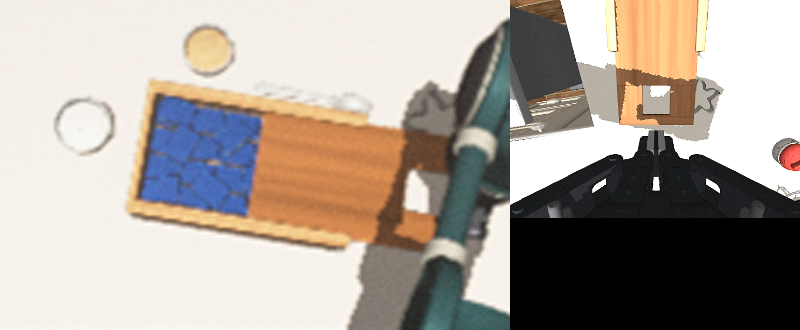

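The lid stands out past the box with the blue tablets showing. The box corner at crop (130,212) is unmoved, the other things are in place, and the gripper is clear.

```bash
python3 -c "
from station import ctrl
print(ctrl.job_done())"
```

```text
the job is handed in; nothing more can be done
None
```

I pressed the lock pad fully down, pushed the lid over it and on to its stop, and handed the job in at about 12 s with the arm clear; the final pictures show the box unmoved and nothing else disturbed, but no verdict came back.

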